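# Dial the turret cap and tip the balls out

## Task

Turn the cap of the blue dispenser drum so that its large hole stands over the outlet marked by the yellow tick, then tip the drum with its red crank until all three steel balls have run out into the metal bowl under it. Afterwards bring the drum back fully upright and let go, with the cap still at the large hole; leave the bowl where it stands and do not disturb the oil dropper, pliers and tape roll beside the dispenser.

Things in the scene. Friction and masses are not known exactly. Their poses are not given: they have to be found in the camera images.
- dispenser: Bolted-down stand: grey base plate, x -80 to 80, y -110 to 60, 12 mm thick; two posts at x = -62 and 62, 36 mm wide, tops at z = 173, carry a blue drum on a level axle along its x axis, 155 mm above the origin. Origin on the bench under the axle's middle; z up; +x points away from the robot, give or take 20 degrees; the drum pours to -y (the robot's right).
- drum (a joint): Tilt of the blue drum (90 mm across; upright, its bottom is at z = 95 mm), rad. 0 = upright at its stop; grows as its top leans to the dispenser's -y side, to the pouring stop at 2.27. A friction axle (0.25 N m) keeps it where it is left. Its closed head has one 31 mm outlet near the edge on the -y side, marked by a yellow tick on the rim. With the cap lined up the balls run out by 2.2.
- axle_center (a point): Point on the drum's axle, midway between the posts. The red crank grip swings round the axle at 70 mm: 65 degrees from straight up on the dispenser's +y side with the drum upright, over the top, to 65 degrees on the -y side at the pouring stop.
- crank_grip (a point): Middle of the red crank grip: a round bar 14 mm thick, 54 mm long, parallel to the axle, on the robot's side of the stand, 106 mm in front of the axle's middle. It is fixed to the drum, so it turns within fingers that hold it and do not tilt along. The crank arm (10 mm thick) is 30 mm from this point, toward the drum.
- turret_cap (a joint): Turn of the round light grey metal cap (94 mm across) on the drum's head, rad; 0 = its large hole stands exactly over the outlet; grows anticlockwise seen from above; range -1.0 to 2.2, starts between 0.8 and 1.5. Friction 0.06 N m; stays where it is left. Three holes 120 degrees apart: 30, 9 and 6 mm wide; only the first passes the balls.
- cap_grip (a point): On the cap's axis, 7 mm below the top of its black grip bar (12 mm thick, 28 mm long, 30 mm high above the cap; drum upright: top at z = 205 mm). The bar lies along the line from the cap's centre to the large hole, a white line on its top pointing to that hole: along the dispenser's y axis, pointing to -y, when the cap is at 0.
- large_hole (a point): Centre of the cap's 30 mm hole, on the cap's upper face, 29 mm from the cap's axis.
- bowl: Loose grey metal bowl, 104 mm across the rim, 55 mm high, wall 3 mm, standing on the base plate under the pouring side of the drum. Origin at the centre of its underside.
- dropper: Brown oil dropper bottle, 31 x 31 x 97 mm, standing behind the dispenser; leave it alone. Origin at the centre of its underside.
- pliers: Pair of pliers with blue handles, 174 mm long, 51 mm wide, 14 mm high, lying left of the dispenser; leave it alone. Origin at the middle of its underside.
- tape: Roll of tan tape, 96 mm across, 25 mm high, lying right of the dispenser; leave it alone. Origin at the centre of its underside.
- ball0_center (a point): Centre of one of the three 12 mm steel balls (10 g), which lie loose inside the drum at the start.
- ball1_center (a point): Centre of one of the three 12 mm steel balls (10 g), which lie loose inside the drum at the start.
- ball2_center (a point): Centre of one of the three 12 mm steel balls (10 g), which lie loose inside the drum at the start.
There are look-alikes about, which are no part of the job. What is shaped like the bowl but orange or purple is not meant.

How it is judged:
By the outcome, as a careful person would: the job done as asked, in the order asked, and still so for the second after the job is handed in, with the robot touching nothing.
It also fails if it takes over 59 s, if anything falls off the work surface, if the arm or the gripper's body presses on something with over 40 N, if the wrist force passes 120 N, or if a joint passes its speed limit or range.

## Robot

A 7-joint arm with a two-finger parallel gripper is mounted at the origin on a cart in front of the work surface, level with it; the furniture and walls round the work are solid. World frame = base frame: x ahead of the robot, y to its left, z up, the work surface at z = 0. Lengths are in m, angles in degrees, forces in N, time in s.
With the tool pointing down it reaches from about 0.425 to 0.875 m from the base axis. Payload 4.7 kg.
Tool frame: the origin (TCP) lies midway between the tips of the shut fingers; the grasp point (between the pads) lies 19 mm behind it (env.grip_point_offset is the distance from the TCP to the grasp point, in m); z points along the fingers, y is the line along which they close (so a half turn about z gives the same grasp; the last joint's range is limited). The gripper opens to 87 mm and grips with 3 to 60 N. Pads are 19 mm wide; open, the fingers measure 117 mm over their backs; the gripper's body (75 mm by 190 mm) begins 51 mm behind the grasp point.
Start: joints at [65.036, 18.392, -4.016, 83.108, 1.295, 78.541, -3.26], TCP at [0.283, -0.585, 0.223] pointing down, gripper open.
Joint ranges: [-163.93, 163.93], [-17.29, 119.83], [-79.2, 71.16], [3.27, 140.29], [-89.18, 269.18], [5.43, 117.66], [-154.24, 154.24]. Speed limits (degrees/s): [147.25, 147.25, 180, 180, 180, 180, 180].

## Interface

Orientations are given as [roll, pitch, yaw] about the fixed x, y, z axes, in that order (R = Rz(yaw) Ry(pitch) Rx(roll)).
In Python, from cell import env gives the robot as it stands.
- The arm moves only by the shell command python3 -m jog 'ROWS' [FORCE]. ROWS is JSON, a list of rows, each a list of 7 numbers: the shift along the tool's x, y, z in m, then the turn, a rotation vector about the tool's x, y, z in rad, then the finger opening in m, from 0 to 0.087. A call has 1 to 12 rows; each row shifts and turns the commanded pose from where the row before left it, along the tool's axes as they then stand; what a row does not reach is not made up. A row lasts 1/12 s, in which the tool goes at most 41.7 mm and 7.16 degrees, less where a joint would pass 70% of its speed; a pose out of reach is approached as far as the arm can. A call is refused whole if a number of a shift passes 0.0417 or a number of a turn 0.125, either way. A call with a gripper value outside its range is refused whole. The fingers move at their own pace and stop on an object; FORCE is the grip in N (left out, the last holds). Time passes only in rows, so rows that do not move let the fingers close. It gives the time, the measured TCP pose, the force, the opening and the grip force at its end, in the units of the state.
- env.get_obs(): the state, without advancing time (a new reading comes with each control period).
- env.read_camera(name): name is "scene" or "top"; returns the picture (480x640x3 uint8, blue, green, red); there is no depth.
- env.get_calibration(name): a dict with "fov_y" (degrees; the focal length in pixels is half the picture's height over the tangent of half this angle, whatever the lens; pixels are square), "cx", "cy" (the principal point, pixels), "pose" (4x4, takes a point from camera to world coordinates). Camera axes: x right, y up, looking along -z (the intrinsics and any distortion apply to the point x, -y, -z); pixel columns grow to the right and rows downward; lengths in m; the calibration is good to about 2 mm. A picture is of the moment at which its call begins. get_calibration takes no time and is no camera call.
- env.sign_off(): hands the job in; it is judged then, once.
The state is a dict: "time_s": time; "qpos": joint angles; "joint_velocities": joint speeds; "effort": joint torques, N m; "tool_pos": TCP position; "tool_rot": TCP orientation; "force": force on the tool from outside, world axes, zero at the start; "wrist_torque": the same for the moment, N m; "grip_width": finger opening in m; "grasp_force": force on a finger pad.
Only numpy, scipy, OpenCV 4.12 (cv2) and the standard library are available. Lean on these libraries where they do the work, as an engineer would, in place of code of your own. Each camera call takes 0.05 s, during which the arm holds its last target. There are 200 camera calls.

## Working session

There is one attempt and no reset: what is moved stays moved. The work goes in short steps, Python scripts to look and compute and a shell command to move; the robot and the scene stay as the last step left them, time stands still between calls to the robot, and variables do not carry over. Pictures are saved under pics/ and viewed, at most 10 in all, crops included, and the job is handed in when it is done.

```bash
ls; mkdir -p pics; python3 - <<'E'
from cell import env
import cv2, numpy as np
np.set_printoptions(precision=4,suppress=True)
for n in("scene","top"):
    cv2.imwrite(f"pics/{n}0.png",env.read_camera(n)); print(n,env.get_calibration(n))
print(env.get_obs(), env.grip_point_offset)
E
```

```text
pics
scene {'fov_y': 42.795603284001146, 'cx': 314.95352132259995, 'cy': 247.87321262459255, 'pose': array([[-0.6928,  0.4118, -0.592 , -0.0072],
       [-0.7209, -0.3734,  0.5839,  0.4873],
       [ 0.0194,  0.8312,  0.5556,  0.6766],
       [ 0.    ,  0.    ,  0.    ,  1.    ]])}
top {'fov_y': 53.090561811811035, 'cx': 325.40294575737147, 'cy': 234.7795970923465, 'pose': array([[ 0.0004,  0.9949, -0.101 ,  0.4779],
       [-0.9998,  0.0023,  0.0182, -0.0751],
       [ 0.0183,  0.1009,  0.9947,  0.9773],
       [ 0.    ,  0.    ,  0.    ,  1.    ]])}
{'time_s': 0.1, 'qpos': array([65.0343, 18.4345, -4.016 , 83.1691,  1.2958, 78.5409, -3.2607]), 'joint_velocities': array([-0.1187, -0.0557,  0.0535, -0.1094,  0.0083,  0.0204, -0.0349]), 'effort': array([  0.0001, -49.2568,  -0.4056, -31.3398,  -0.0641,   0.0396,
         0.0001]), 'tool_pos': array([ 0.2824, -0.5849,  0.2216]), 'tool_rot': array([-179.9008,    0.0062,   25.7753]), 'force': array([-1.5146,  0.2299,  0.3349]), 'wrist_torque': array([ 0.0162, -0.0387, -0.0363]), 'grasp_force': 0.0, 'grip_width': 0.0872247985304866} 0.0187
```

View pics/scene0.png

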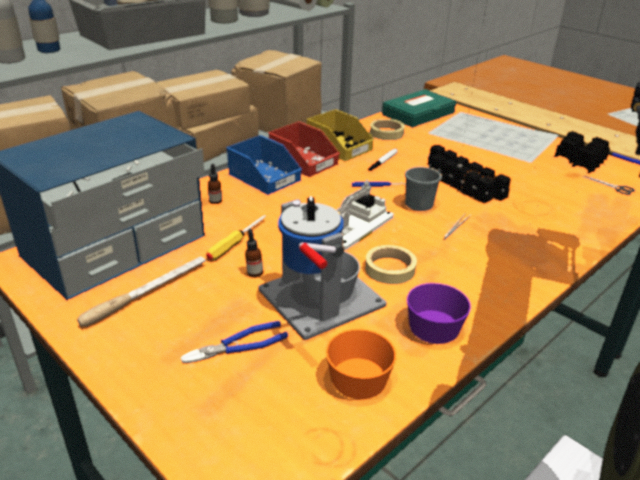

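View pics/top0.png

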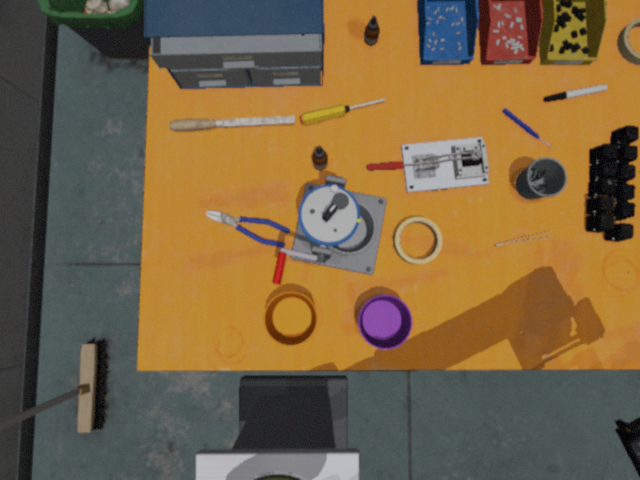

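The scene view shows the dispenser around (315,255), with the red grip at (313,256). In the top view the cap is at about (333,212) and the red grip at about (279,268). The dropper (320,157), pliers (250,228) and tape (418,240) surround it. I'll zoom in on both.

```bash
python3 - <<'E'
import cv2, numpy as np
a=cv2.imread("pics/top0.png")[165:295,255:405]; b=cv2.imread("pics/scene0.png")[185:335,245:395]
a=cv2.resize(a,None,fx=4,fy=4,interpolation=cv2.INTER_CUBIC);b=cv2.resize(b,None,fx=2.66,fy=2.66,interpolation=cv2.INTER_CUBIC)
cv2.imwrite("pics/ca.png",a);cv2.imwrite("pics/cb.png",cv2.resize(cv2.imread("pics/scene0.png")[185:335,245:395],None,fx=4,fy=4,interpolation=cv2.INTER_CUBIC))
E
```

```text
(no output)
```

View pics/ca.png

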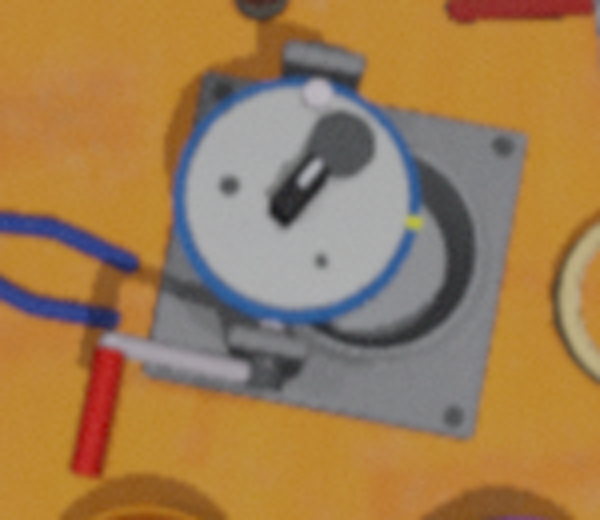

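View pics/cb.png

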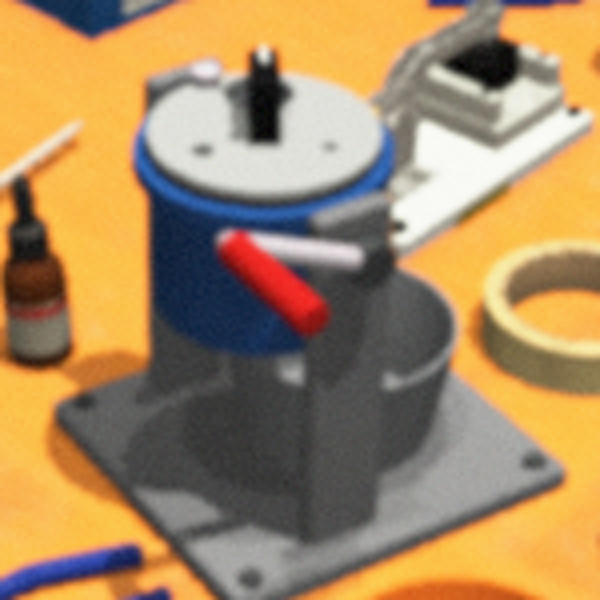

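The crops show the cap's large hole (ca 342,145) about 60-70° anticlockwise of the yellow tick (414,222). The crank is at its upright start. The plate bolts are at ca (222,90), (502,147), (453,416) and cb (84,400), (535,462), (250,578).

```bash
cat > h.py <<'E'
import numpy as np, cv2
from cell import env
np.set_printoptions(precision=4,suppress=True)
C={n:env.get_calibration(n) for n in("scene","top")}
def ray(n,p):
    c=C[n]; f=240/np.tan(np.radians(c["fov_y"]/2)); d=np.array([(p[0]-c["cx"])/f,-(p[1]-c["cy"])/f,-1])
    P=np.array(c["pose"]); d=P[:3,:3]@d; return P[:3,3],d/np.linalg.norm(d)
def plane(n,p,z):
    o,d=ray(n,p); return o+d*(z-o[2])/d[2]
def tri(ps,pt):
    A=np.zeros((3,3));b=np.zeros(3);R=[ray("scene",ps),ray("top",pt)]
    for o,d in R:
        M=np.eye(3)-np.outer(d,d);A+=M;b+=M@o
    x=np.linalg.solve(A,b); return x,[np.linalg.norm(np.cross(x-o,d))*1e3 for o,d in R]
def red(n,im,box=None):
    m=cv2.inRange(cv2.cvtColor(im,cv2.COLOR_BGR2HSV),(0,170,90),(6,255,255))|cv2.inRange(cv2.cvtColor(im,cv2.COLOR_BGR2HSV),(173,170,90),(180,255,255))
    k=np.zeros_like(m);x0,x1,y0,y1=box;k[y0:y1,x0:x1]=m[y0:y1,x0:x1]
    cs,_=cv2.findContours(k,cv2.RETR_EXTERNAL,cv2.CHAIN_APPROX_NONE);c=max(cs,key=cv2.contourArea)
    M=cv2.moments(k,True);return (M["m10"]/M["m00"],M["m01"]/M["m00"]),cv2.minAreaRect(c)
E
cat > m1.py <<'E'
from h import *
t=cv2.imread("pics/top0.png");s=cv2.imread("pics/scene0.png")
ct=lambda u,v:((u+.5)/4-.5+255,(v+.5)/4-.5+165)
cs=lambda u,v:((u+.5)/4-.5+245,(v+.5)/4-.5+185)
a,b,c=[plane("top",ct(*p),.012) for p in((222,90),(502,147),(453,416))]
d,e,f=[plane("scene",cs(*p),.012) for p in((84,400),(535,462),(250,578))]
print("bolts top",a,b,c,"scene",d,e,f)
yw=lambda p:np.degrees(np.arctan2(p[1],p[0]))
print("yaw",yw(b-c),yw(a-b)-90,yw(d-f),yw(f-e)-90)
rt,q=red("top",t,(255,300,240,295));rs,q2=red("scene",s,(290,335,235,275))
print("red",rt,q,rs,q2,tri(rs,rt))
for n,im,box in(("top",t,(296,364,180,248)),("scene",s,(275,350,195,240))):
    x0,x1,y0,y1=box;h=cv2.cvtColor(im[y0:y1,x0:x1],cv2.COLOR_BGR2HSV)
    m=cv2.inRange(h,(0,0,130),(180,60,255));m=cv2.morphologyEx(m,cv2.MORPH_OPEN,np.ones((3,3)))
    k=max(cv2.findContours(m,cv2.RETR_EXTERNAL,cv2.CHAIN_APPROX_NONE)[0],key=cv2.contourArea)
    E=cv2.fitEllipse(cv2.convexHull(k));c0=(E[0][0]+x0,E[0][1]+y0);print(n,c0,E[1],E[2])
    if n=="top":pt=c0
    else:ps=c0
print("cap",tri(ps,pt))
cap=plane("top",pt,.175)
hole=plane("top",ct(342,145),.175);tick=plane("top",ct(414,222),.17);w=[plane("top",ct(*p),.205) for p in((294,185),(322,160))]
print(cap,hole,tick,"hole ang",yw(hole-cap),"tick",yw(tick-cap),"white",yw(w[1]-w[0]),w)
E
python3 m1.py
```

```text
bolts top [ 0.6735 -0.0615  0.012 ] [ 0.6446 -0.2043  0.012 ] [ 0.5078 -0.1781  0.012 ] scene [ 0.675  -0.0639  0.012 ] [ 0.5091 -0.1797  0.012 ] [ 0.5378 -0.0367  0.012 ]
yaw -10.831114748482475 -11.44700497185265 -11.223739734566927 -11.352850968277409
red (279.0331753554502, 267.3554502369668) ((278.8846130371094, 267.5769348144531), (7.0601806640625, 30.98634910583496), 11.309932708740234) (313.5857142857143, 255.9) ((313.47283935546875, 255.42987060546875), (31.279281616210938, 9.68648624420166), 42.273685455322266) (array([ 0.5039, -0.0137,  0.1847]), [np.float64(0.56864952273371), np.float64(0.5686495227337887)])
top (328.7936553955078, 213.75829315185547) (55.52568817138672, 56.36907196044922) 175.48561096191406
scene (331.87696075439453, 217.25416946411133) (44.39535903930664, 103.23629760742188) 93.20574951171875
cap (array([ 0.5814, -0.1061,  0.1799]), [np.float64(16.706592276776206), np.float64(16.706592276776252)])
[ 0.595  -0.0955  0.175 ] [ 0.6171 -0.1146  0.175 ] [ 0.585  -0.1454  0.17  ] hole ang -41.00213964781598 tick -101.35556821445154 white -47.85970295908235 [array([ 0.5954, -0.0936,  0.205 ]), array([ 0.6057, -0.105 ,  0.205 ])]
```

```bash
cat >> m1.py <<'E'
print("---")
print("bar white",tri(cs(262,50),ct(308,172)))
o=np.array([.5963,-.0963,.175])
for p,a in(((342,145),0),((230,185),-120),((321,261),120)):
    v=plane("top",ct(*p),.175)-o;print(yw(v)+a,np.hypot(*v[:2]))
print("bar ends", [plane("top",ct(*p),.205) for p in((283,216),(327,160))])
E
python3 m1.py|sed -n '/---/,$p'
cat > tgt.py <<'E'
# tgt.py x y z yaw : offset from the present pose, in tool axes
from h import *; import sys
from scipy.spatial.transform import Rotation as R
x=np.array([float(v) for v in sys.argv[1:5]]);s=env.get_obs();r=R.from_euler('xyz',s["tool_rot"],degrees=True)
g=R.from_euler('xyz',[180,0,x[3]],degrees=True)
print("t",s["time_s"],"pos",s["tool_pos"],"rot",s["tool_rot"],"q",s["qpos"],"F",s["force"],"w",s["grip_width"],s["grasp_force"])
print("shift",r.inv().apply(x[:3]-s["tool_pos"]),"turn",(r.inv()*g).as_rotvec())
E
python3 tgt.py .5963 -.0963 .28 136
```

```text
---
bar white (array([ 0.6004, -0.0991,  0.2081]), [np.float64(0.22663946144866062), np.float64(0.22663946144880395)])
-41.45770796086221 0.02771466843108631
-36.9424835788531 0.029168833773914347
-41.847343421107894 0.03012110753758304
bar ends [array([ 0.5826, -0.0892,  0.205 ]), array([ 0.6057, -0.107 ,  0.205 ])]
t 0.1 pos [ 0.2824 -0.5849  0.2216] rot [-179.9008    0.0062   25.7753] q [65.0343 18.4345 -4.016  83.1691  1.2958 78.5409 -3.2607] F [-1.5146  0.2299  0.3349] w 0.0872247985304866 0.0
shift [ 0.4952 -0.3036 -0.058 ] turn [-0.0013 -0.0016 -1.9238]
```

```bash
python3 -m jog '[[0.005,-0.003,-0.03,0,0,0,0.087],[0.03,-0.018,-0.02,0,0,0,0.087],[0.033,-0.02,-0.01,0,0,0,0.087],[0.033,-0.02,0,0,0,0,0.087],[0.033,-0.02,0,0,0,0,0.087],[0.033,-0.02,0,0,0,0,0.087],[0.033,-0.02,0,0,0,0,0.087],[0.033,-0.02,0,0,0,0,0.087],[0.033,-0.02,0,0,0,0,0.087],[0.033,-0.02,0,0,0,0,0.087],[0.033,-0.02,0,0,0,0,0.087],[0.033,-0.02,0,0,0,0,0.087]]'; python3 tgt.py .5963 -.0963 .28 139.5
```

```text
time_s: 1.1
tool_pos: [0.5156, -0.2259, 0.2823]
tool_rot: [-180.0, 0.0, 25.8]
force: [1.6, 0.2, 0.9]
grip_width: 0.0873
grasp_force: 0.0
t 1.1 pos [ 0.5156 -0.2259  0.2823] rot [-179.9965    0.0276   25.765 ] q [ 39.8054   7.5481 -20.8432  89.8627   2.7155  83.1078 -45.4346] F [1.6083 0.2167 0.9152] w 0.08732122425092162 0.0
shift [ 0.129  -0.0816  0.0022] turn [-0.0005  0.0003 -1.985 ]
```

```bash
python3 -m jog '[[0.033,-0.02,0,0,0,0,0.05],[0.033,-0.02,0,0,0,0,0.05],[0.033,-0.02,0,0,0,0,0.05],[0.020,-0.014,0,0,0,0,0.05],[0.01,-0.007,0,0,0,-0.1,0.05],[0,0,0,0,0,-0.12,0.05],[0,0,0,0,0,-0.12,0.05],[0,0,0,0,0,-0.12,0.05],[0,0,0,0,0,-0.12,0.05],[0,0,0,0,0,-0.12,0.05],[0,0,0,0,0,-0.12,0.05],[0,0,0,0,0,-0.12,0.05]]' && python3 -m jog '[[0,0,0,0,0,-0.12,0.05],[0,0,0,0,0,-0.12,0.05],[0,0,0,0,0,-0.12,0.05],[0,0,0,0,0,-0.12,0.05],[0,0,0,0,0,-0.12,0.05],[0,0,0,0,0,-0.12,0.05],[0,0,0,0,0,-0.12,0.05],[0,0,0,0,0,-0.12,0.05],[0,0,0,0,0,-0.085,0.05],[0,0,0,0,0,0,0.05]]'; python3 tgt.py .5963 -.0963 .181 139.5
```

```text
time_s: 2.1
tool_pos: [0.5959, -0.0987, 0.282]
tool_rot: [-179.9, 0.0, 80.0]
force: [-0.1, 0.3, -0.1]
grip_width: 0.0501
grasp_force: 0.0
time_s: 2.93
tool_pos: [0.5959, -0.0987, 0.282]
tool_rot: [-180.0, -0.1, 139.6]
force: [-1.0, -0.2, 1.0]
grip_width: 0.0501
grasp_force: 0.0
t 2.9333 pos [ 0.5959 -0.0987  0.282 ] rot [-179.9748   -0.0526  139.6161] q [ 39.338   15.2918 -39.678   83.5939   9.7226  84.6573  49.3637] F [-0.9845 -0.1721  1.037 ] w 0.05013376210890348 0.0
shift [0.0011 0.0022 0.101 ] turn [-0.0004 -0.0009  0.002 ]
```

```bash
python3 -m jog '[[0.001,0.002,0.02,0,0,0,0.05],[0,0,0.03,0,0,0,0.05],[0,0,0.025,0,0,0,0.05],[0,0,0.015,0,0,0,0.05],[0,0,0.011,0,0,0,0.05],[0,0,0,0,0,0,0.05]]' && python3 -m jog '[[0,0,0,0,0,0,0.0],[0,0,0,0,0,0,0.0],[0,0,0,0,0,0,0.0],[0,0,0,0,0,0,0.0],[0,0,0,0,0,0,0.0],[0,0,0,0,0,0,0.0]]' 40; python3 tgt.py .5963 -.0963 .181 78.8
```

```text
time_s: 3.43
tool_pos: [0.595, -0.0965, 0.1788]
tool_rot: [-179.9, -0.2, 139.4]
force: [0.5, 0.2, -0.1]
grip_width: 0.05
grasp_force: 0.0
time_s: 3.93
tool_pos: [0.597, -0.0965, 0.1821]
tool_rot: [180.0, 0.1, 139.5]
force: [0.3, -0.1, -0.2]
grip_width: 0.018
grasp_force: 0.0
t 3.9333 pos [ 0.597  -0.0965  0.1821] rot [179.9828   0.0528 139.4963] q [ 38.8341  18.1727 -39.068   91.9884  11.8209  73.9895  47.3954] F [ 0.297  -0.0652 -0.2132] w 0.017984685771664795 0.0
shift [ 0.0006 -0.0003  0.0011] turn [0.0008 0.0007 1.0594]
```

```bash
python3 -m jog '[[0,0,0,0,0,0,0.0],[0,0,0,0,0,0,0.0],[0,0,0,0,0,0,0.0],[0,0,0,0,0,0,0.0]]' && python3 tgt.py .5963 -.0963 .181 78.8
```

```text
time_s: 4.27
tool_pos: [0.5967, -0.0967, 0.1819]
tool_rot: [-180.0, 0.0, 139.5]
force: [-1.3, -0.1, 2.6]
grip_width: 0.0116
grasp_force: 40.0
t 4.2667 pos [ 0.5967 -0.0967  0.1819] rot [-179.9776    0.0221  139.4871] q [ 38.8386  18.1845 -39.0545  92.0006  11.835   74.0153  47.3972] F [-1.3041 -0.0729  2.6459] w 0.011639954782433277 40.00040531158447
shift [0.0006 0.0001 0.0009] turn [-0.0001  0.0006  1.0592]
```

Gripped: 11.6 mm opening on the 12 mm bar, with almost no side force. Turning the cap now.

```bash
python3 -m jog '[[0,0,0,0,0,0.05,0],[0,0,0,0,0,0.1,0],[0,0,0,0,0,0.1,0],[0,0,0,0,0,0.1,0],[0,0,0,0,0,0.1,0],[0,0,0,0,0,0.1,0],[0,0,0,0,0,0.1,0],[0,0,0,0,0,0.1,0],[0,0,0,0,0,0.1,0],[0,0,0,0,0,0.1,0],[0,0,0,0,0,0.1,0],[0,0,0,0,0,0.01,0]]' && python3 -m jog '[[0,0,0,0,0,0,0],[0,0,0,0,0,0,0]]'; python3 tgt.py .5963 -.0963 .181 78.8
```

```text
time_s: 5.27
tool_pos: [0.596, -0.097, 0.1818]
tool_rot: [-179.9, 0.1, 78.6]
force: [-4.1, -1.4, 4.6]
grip_width: 0.0118
grasp_force: 40.0
time_s: 5.43
tool_pos: [0.5961, -0.097, 0.1818]
tool_rot: [-179.9, 0.1, 78.9]
force: [-4.4, -1.2, 4.6]
grip_width: 0.0116
grasp_force: 40.0
t 5.4333 pos [ 0.5961 -0.097   0.1818] rot [-179.9373    0.0646   78.8972] q [ 32.0777  16.6168 -30.4625  92.252    8.7503  73.5773 -10.9331] F [-4.3642 -1.1975  4.6351] w 0.011588323313769546 40.001111989840865
shift [0.0007 0.0001 0.0008] turn [-0.0011  0.0011  0.0017]
```

```bash
python3 -m jog '[[0,0,0,0,0,0,0.05],[0,0,0,0,0,0,0.05],[0,0,0,0,0,0,0.05],[0,0,0,0,0,0,0.05],[0,0,-0.01,0,0,0,0.05],[0,0,-0.03,0,0,0,0.05],[0,0,-0.035,0,0,0,0.05],[0,0,-0.025,0,0,0,0.05],[0,0,0,0,0,0,0.05]]' ; python3 tgt.py .5042 -.0136 .28 168.8
```

```text
time_s: 6.18
tool_pos: [0.5997, -0.0962, 0.2888]
tool_rot: [179.4, -0.0, 78.8]
force: [0.2, 0.0, 1.4]
grip_width: 0.0494
grasp_force: 0.0
t 6.1833 pos [ 0.5997 -0.0962  0.2888] rot [179.368   -0.018   78.8059] q [ 32.213   13.6613 -30.9072  83.322    7.0855  84.3101  -9.7976] F [0.2167 0.033  1.3785] w 0.04938701127240228 0.0
shift [ 0.0624 -0.1098  0.0076] turn [ 0.0089  0.0084 -1.5707]
```

```bash
python3 -m jog '[[0.015,-0.027,0,0,0,0,0.05],[0.015,-0.027,0,0,0,0,0.05],[0.015,-0.027,0,0,0,0,0.05],[0.015,-0.027,0.005,0,0,-0.05,0.05],[0,0,0,0,0,-0.12,0.05],[0,0,0,0,0,-0.12,0.05],[0,0,0,0,0,-0.12,0.05],[0,0,0,0,0,-0.12,0.05],[0,0,0,0,0,-0.12,0.05],[0,0,0,0,0,-0.12,0.05],[0,0,0,0,0,-0.12,0.05],[0,0,0,0,0,-0.12,0.05]]' && python3 -m jog '[[0,0,0,0,0,-0.12,0.05],[0,0,0,0,0,-0.12,0.05],[0,0,0,0,0,-0.12,0.05],[0,0,0,0,0,-0.12,0.05],[0,0,0,0,0,-0.08,0.05],[0,0,0,0,0,0,0.05]]';  python3 tgt.py .5042 -.0136 .166 168.8; python3 - <<'E'
from h import *
t=env.read_camera("top");s=env.read_camera("scene");cv2.imwrite("pics/top1.png",t);cv2.imwrite("pics/scene1.png",s)
f=lambda a:cv2.resize(a,(400,400),interpolation=cv2.INTER_CUBIC)
cv2.imwrite("pics/c1.png",np.hstack([f(t[165:295,275:405]),f(s[185:335,245:395])]))
E
```

```text
time_s: 7.18
tool_pos: [0.5025, -0.0163, 0.2768]
tool_rot: [180.0, 0.0, 137.0]
force: [-0.4, 0.4, -0.4]
grip_width: 0.0502
grasp_force: 0.0
time_s: 7.68
tool_pos: [0.5025, -0.0164, 0.2768]
tool_rot: [-180.0, 0.0, 168.9]
force: [0.7, -0.9, 0.7]
grip_width: 0.05
grasp_force: 0.0
t 7.6833 pos [ 0.5025 -0.0164  0.2768] rot [-179.9966    0.0299  168.8718] q [ 32.8643   0.3836 -33.8991  97.7201   0.2258  81.9331  77.806 ] F [ 0.7179 -0.9309  0.6669] w 0.05000536373038414 0.0
shift [-0.0011  0.0031  0.1108] turn [-0.0001  0.0005  0.0013]
```

View pics/c1.png

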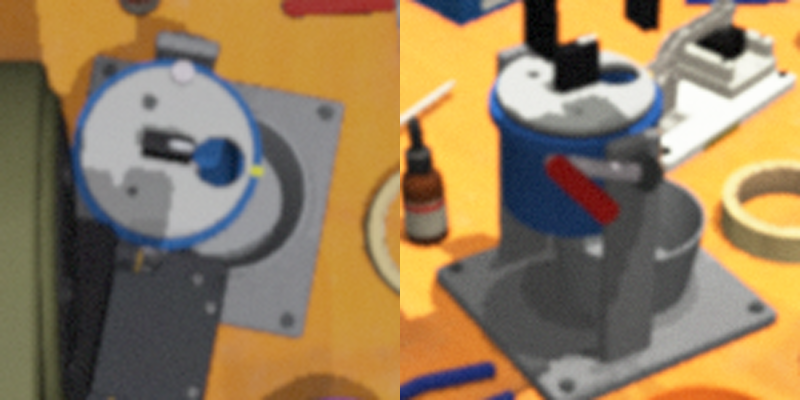

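The large hole (left crop 220,162) now lies on the line from the cap centre to the yellow tick (257,171), and the blue interior shows through it fully. The cap is lined up, so I'll grip the crank.

```bash
python3 -m jog '[[-0.001,0.003,0.02,0,0,0,0.05],[0,0,0.03,0,0,0,0.05],[0,0,0.03,0,0,0,0.05],[0,0,0.02,0,0,0,0.05],[0,0,0.011,0,0,0,0.05],[0,0,0,0,0,0,0.05],[0,0,0,0,0,0,0],[0,0,0,0,0,0,0],[0,0,0,0,0,0,0],[0,0,0,0,0,0,0],[0,0,0,0,0,0,0],[0,0,0,0,0,0,0]]' 20 && python3 -m jog '[[0,0,0,0,0,0,0],[0,0,0,0,0,0,0],[0,0,0,0,0,0,0]]';  python3 tgt.py .5042 -.0136 .166 168.8
```

```text
time_s: 8.78
tool_pos: [0.5043, -0.0139, 0.1661]
tool_rot: [-180.0, 0.1, 168.7]
force: [-0.1, -0.4, -0.3]
grip_width: 0.018
grasp_force: 0.0
time_s: 9.03
tool_pos: [0.5042, -0.0138, 0.1659]
tool_rot: [-180.0, 0.0, 168.7]
force: [-0.6, 0.7, 2.8]
grip_width: 0.013
grasp_force: 20.0
t 9.0333 pos [ 0.5042 -0.0138  0.1659] rot [-179.994     0.0327  168.7243] q [ 31.8795   4.6901 -34.6227 106.7748   2.8602  69.3561  75.0632] F [-0.6059  0.6937  2.826 ] w 0.012996217464369738 19.99951332807541
shift [ 0.0001  0.0002 -0.0001] turn [-0.0001  0.0006 -0.0013]
```

```bash
python3 - <<'E'
import numpy as np
a=np.r_[np.arange(65,-11,-5),np.arange(-13,-65,-3),-64.5]; r=np.radians(a);p=np.round(.07*np.c_[np.sin(r),-np.cos(r)],4)
for k,d in zip(a[1:],np.diff(p,axis=0)):print(k,d.round(4).tolist())
E
```

```text
60.0 [-0.0028, -0.0054]
55.0 [-0.0033, -0.0052]
50.0 [-0.0037, -0.0048]
45.0 [-0.0041, -0.0045]
40.0 [-0.0045, -0.0041]
35.0 [-0.0048, -0.0037]
30.0 [-0.0052, -0.0033]
25.0 [-0.0054, -0.0028]
20.0 [-0.0057, -0.0024]
15.0 [-0.0058, -0.0018]
10.0 [-0.0059, -0.0013]
5.0 [-0.0061, -0.0008]
0.0 [-0.0061, -0.0003]
-5.0 [-0.0061, 0.0003]
-10.0 [-0.0061, 0.0008]
-13.0 [-0.0035, 0.0007]
-16.0 [-0.0036, 0.0009]
-19.0 [-0.0035, 0.0011]
-22.0 [-0.0034, 0.0013]
-25.0 [-0.0034, 0.0015]
-28.0 [-0.0033, 0.0016]
-31.0 [-0.0032, 0.0018]
-34.0 [-0.003, 0.002]
-37.0 [-0.003, 0.0021]
-40.0 [-0.0029, 0.0023]
-43.0 [-0.0027, 0.0024]
-46.0 [-0.0027, 0.0026]
-49.0 [-0.0024, 0.0027]
-52.0 [-0.0024, 0.0028]
-55.0 [-0.0021, 0.0029]
-58.0 [-0.0021, 0.0031]
-61.0 [-0.0018, 0.0032]
-64.0 [-0.0017, 0.0032]
-64.5 [-0.0003, 0.0006]
```

```bash
python3 -m jog '[[0,-0.0028,-0.0054,0,0,0,0],[0,-0.0033,-0.0052,0,0,0,0],[0,-0.0037,-0.0048,0,0,0,0],[0,-0.0041,-0.0045,0,0,0,0]]' && python3 tgt.py .5138 .0001 .185 168.8
```

```text
time_s: 9.37
tool_pos: [0.5019, -0.0255, 0.1856]
tool_rot: [179.8, 0.0, 168.8]
force: [4.0, 4.8, -4.2]
grip_width: 0.0135
grasp_force: 20.0
t 9.3667 pos [ 0.5019 -0.0255  0.1856] rot [179.7909   0.0383 168.7999] q [ 33.0394   3.3611 -33.9002 105.6104   1.7685  71.526   77.4268] F [ 4.0395  4.8238 -4.2375] w 0.013509069894397631 19.994702339172363
shift [-0.0067  0.0274  0.0007] turn [ 0.0036  0.0007 -0.    ]
```

```bash
python3 -m jog '[[0,-0.0045,-0.0041,0,0,0,0],[0,-0.0048,-0.0037,0,0,0,0],[0,-0.0052,-0.0033,0,0,0,0],[0,-0.0054,-0.0028,0,0,0,0],[0,-0.0057,-0.0024,0,0,0,0],[0,-0.0058,-0.0018,0,0,0,0],[0,-0.0059,-0.0013,0,0,0,0],[0,-0.0061,-0.0008,0,0,0,0],[0,-0.0061,-0.0003,0,0,0,0],[0,-0.0061,0.0003,0,0,0,0],[0,-0.0061,0.0008,0,0,0,0]]' && python3 tgt.py .49 -.088 .205 168.8
```

```text
time_s: 10.28
tool_pos: [0.4907, -0.0838, 0.2078]
tool_rot: [179.7, 0.2, 168.9]
force: [0.0, 8.3, 7.0]
grip_width: 0.0134
grasp_force: 20.0
t 10.2833 pos [ 0.4907 -0.0838  0.2078] rot [179.7016   0.1507 168.9294] q [ 37.0915   1.4814 -30.5059 104.6146   0.4851  73.936   85.3914] F [0.0256 8.3316 7.036 ] w 0.013374524192139635 20.005419552326202
shift [-0.0001 -0.0043  0.0028] turn [0.0052 0.0026 0.0023]
```

```bash
python3 -m jog '[[0,-0.0035,0.0007,0,0,0,0],[0,-0.0036,0.0009,0,0,0,0],[0,-0.0035,0.0011,0,0,0,0],[0,-0.0034,0.0013,0,0,0,0],[0,-0.0034,0.0015,0,0,0,0],[0,-0.0033,0.0016,0,0,0,0],[0,-0.0032,0.0018,0,0,0,0],[0,-0.003,0.002,0,0,0,0],[0,-0.003,0.0021,0,0,0,0],[0,-0.0029,0.0023,0,0,0,0],[0,-0.0027,0.0024,0,0,0,0]]' && python3 tgt.py .4832 -.1211 .187 168.8
```

```text
time_s: 11.2
tool_pos: [0.4837, -0.1196, 0.1889]
tool_rot: [179.8, 0.1, 168.9]
force: [1.4, 6.6, 4.9]
grip_width: 0.0134
grasp_force: 20.1
t 11.2 pos [ 0.4837 -0.1196  0.1889] rot [179.7545   0.1134 168.8587] q [ 39.1347   2.2792 -28.5903 106.0745   0.8907  71.8101  89.1463] F [1.4434 6.5797 4.8954] w 0.013413186004828805 20.090048108249903
shift [ 0.0002 -0.0015  0.0019] turn [0.0043 0.002  0.001 ]
```

Tracking well. On to the pouring stop, with a small push beyond and a dwell.

```bash
python3 -m jog '[[0,-0.0027,0.0026,0,0,0,0],[0,-0.0024,0.0027,0,0,0,0],[0,-0.0024,0.0028,0,0,0,0],[0,-0.0021,0.0029,0,0,0,0],[0,-0.0021,0.0031,0,0,0,0],[0,-0.0018,0.0032,0,0,0,0],[0,-0.0017,0.0032,0,0,0,0],[0,-0.0008,0.0016,0,0,0,0],[0,0,0,0,0,0,0],[0,0,0,0,0,0,0],[0,0,0,0,0,0,0],[0,0,0,0,0,0,0]]' && python3 tgt.py .48 -.138 .166 168.8;python3 - <<'E'
from h import *
t=env.read_camera("top");s=env.read_camera("scene");cv2.imwrite("pics/top2.png",t);cv2.imwrite("pics/scene2.png",s)
f=lambda a:cv2.resize(a,(400,400),interpolation=cv2.INTER_CUBIC)
cv2.imwrite("pics/c2.png",np.hstack([f(t[165:295,275:405]),f(s[185:335,245:395])]))
E
```

```text
time_s: 12.2
tool_pos: [0.4804, -0.1362, 0.1662]
tool_rot: [179.8, 0.1, 168.8]
force: [1.8, 5.3, 1.2]
grip_width: 0.0127
grasp_force: 19.7
t 12.2 pos [ 0.4804 -0.1362  0.1662] rot [179.8159   0.1021 168.8159] q [ 39.9488   3.46   -27.7956 107.6302   1.5261  69.2161  90.4734] F [1.8007 5.2763 1.2492] w 0.012695220790853825 19.719080217182636
shift [ 0.0001 -0.0019  0.0002] turn [0.0032 0.0018 0.0003]
```

View pics/c2.png

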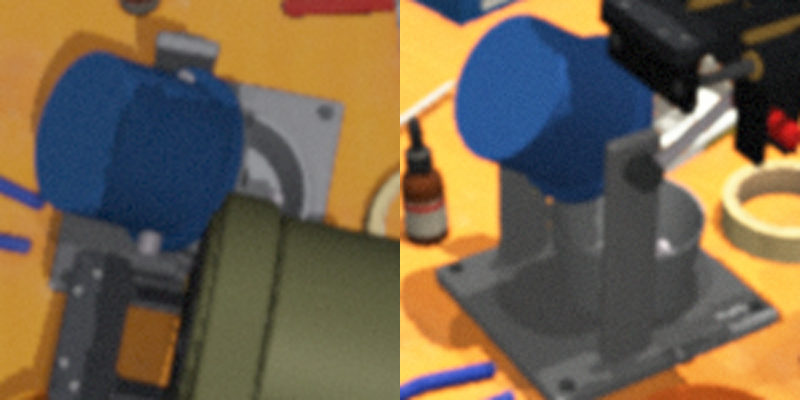

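The drum is at about 64° of crank (tilt ≈ 2.25) with the head down over the bowl, and a bright ball-like spot shows in the bowl (left 265,178). I'll press to the stop, dwell and wiggle so that all three come out.

```bash
python3 -m jog '[[0,-0.0005,0.001,0,0,0,0],[0,0,0,0,0,0,0],[0,0,0,0,0,0,0],[0,0,0,0,0,0,0],[0,0,0,0,0,0,0],[0,0,0,0,0,0,0],[0,0.0018,-0.0032,0,0,0,0],[0,0.0021,-0.0031,0,0,0,0],[0,-0.0021,0.0031,0,0,0,0],[0,-0.0018,0.0032,0,0,0,0],[0,0,0,0,0,0,0],[0,0,0,0,0,0,0]]' && python3 -m jog '[[0,0,0,0,0,0,0],[0,0,0,0,0,0,0],[0,0,0,0,0,0,0],[0,0,0,0,0,0,0],[0,0,0,0,0,0,0],[0,0,0,0,0,0,0]]' && python3 tgt.py .48 -.138 .166 168.8;python3 - <<'E'
from h import *
t=env.read_camera("top");s=env.read_camera("scene");cv2.imwrite("pics/top3.png",t);cv2.imwrite("pics/scene3.png",s)
f=lambda a:cv2.resize(a,(400,400),interpolation=cv2.INTER_CUBIC)
cv2.imwrite("pics/c3.png",np.hstack([f(t[195:245,340:390]),f(s[235:295,305:365])]))
E
```

```text
time_s: 13.3
tool_pos: [0.4803, -0.1366, 0.1649]
tool_rot: [179.8, 0.1, 168.8]
force: [3.1, 4.6, 0.0]
grip_width: 0.013
grasp_force: 19.9
time_s: 13.8
tool_pos: [0.4803, -0.1366, 0.165]
tool_rot: [179.8, 0.1, 168.8]
force: [3.5, 4.6, -0.5]
grip_width: 0.0127
grasp_force: 19.9
t 13.8 pos [ 0.4803 -0.1366  0.165 ] rot [179.8089   0.0949 168.8159] q [ 39.97     3.5284 -27.7698 107.7177   1.5527  69.0751  90.5088] F [ 3.5474  4.5684 -0.5401] w 0.01273077811834698 19.85401125624776
shift [ 0.     -0.0014 -0.0011] turn [0.0033 0.0017 0.0003]
```

View pics/c3.png

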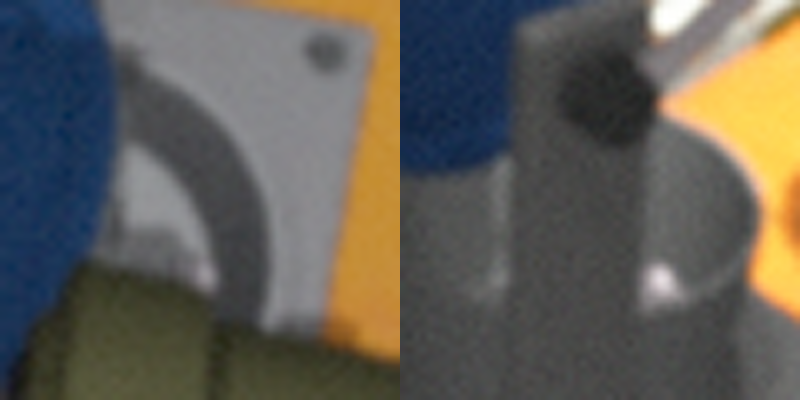

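Only part of the bowl is visible, with dark and bright blobs near (160,250) and (205,275). The count has to wait until the arm is clear. Returning the drum upright.

```bash
python3 -m jog '[[0,0.0013,-0.0026,0,0,0,0],[0,0.0035,-0.0064,0,0,0,0],[0,0.0042,-0.006,0,0,0,0],[0,0.0048,-0.0055,0,0,0,0],[0,0.0054,-0.005,0,0,0,0],[0,0.0059,-0.0044,0,0,0,0],[0,0.0062,-0.0038,0,0,0,0],[0,0.0067,-0.0031,0,0,0,0],[0,0.0069,-0.0024,0,0,0,0],[0,0.0071,-0.0016,0,0,0,0],[0,0.0061,-0.0008,0,0,0,0],[0,0.0061,-0.0003,0,0,0,0]]' && python3 tgt.py .4923 -.0757 .2063 168.8
```

```text
time_s: 14.9
tool_pos: [0.4912, -0.0794, 0.2068]
tool_rot: [-179.7, 0.0, 168.6]
force: [-2.1, -6.6, 5.1]
grip_width: 0.0133
grasp_force: 20.0
t 14.9 pos [ 0.4912 -0.0794  0.2068] rot [-179.7095    0.0339  168.5976] q [ 36.4708   1.6243 -30.8627 104.6086   1.171   73.9958  83.8929] F [-2.1397 -6.6147  5.0593] w 0.013316569313279932 19.986561834812164
shift [-0.0003  0.0039  0.0005] turn [-0.0051  0.0006 -0.0035]
```

```bash
python3 -m jog '[[0,0.0061,0.0003,0,0,0,0],[0,0.0061,0.0008,0,0,0,0],[0,0.0059,0.0013,0,0,0,0],[0,0.0058,0.0018,0,0,0,0],[0,0.0057,0.0024,0,0,0,0],[0,0.0054,0.0028,0,0,0,0],[0,0.0052,0.0033,0,0,0,0],[0,0.0048,0.0037,0,0,0,0],[0,0.0045,0.0041,0,0,0,0],[0,0.0041,0.0045,0,0,0,0]]' && python3 tgt.py .5042 -.0136 .166 168.8
```

```text
time_s: 15.73
tool_pos: [0.5021, -0.0266, 0.182]
tool_rot: [-179.7, 0.1, 168.6]
force: [-1.1, -5.8, 4.4]
grip_width: 0.0133
grasp_force: 20.0
t 15.7333 pos [ 0.5021 -0.0266  0.182 ] rot [-179.7434    0.0604  168.6089] q [ 32.8094   3.6092 -33.963  105.8149   2.4075  71.2024  76.7318] F [-1.0547 -5.7841  4.366 ] w 0.013324549025140763 19.982932470738888
shift [0.0005 0.0132 0.0159] turn [-0.0045  0.001  -0.0033]
```

Last stretch onto the upright stop, with a small push beyond.

```bash
python3 -m jog '[[0,0.0037,0.0048,0,0,0,0],[0,0.0033,0.0052,0,0,0,0],[0,0.0028,0.0054,0,0,0,0],[0,0.001,0.002,0,0,0,0],[0,0.001,0.002,0,0,0,0],[0,0,0,0,0,0,0],[0,0,0,0,0,0,0]]' && python3 tgt.py .5042 -.0136 .166 168.8
```

```text
time_s: 16.32
tool_pos: [0.5044, -0.0142, 0.1618]
tool_rot: [-179.8, 0.0, 168.6]
force: [-0.3, -5.8, 1.6]
grip_width: 0.0129
grasp_force: 19.8
t 16.3167 pos [ 0.5044 -0.0142  0.1618] rot [-179.8351    0.0372  168.6463] q [ 31.7722   4.9628 -34.658  107.0151   3.2031  68.9337  74.7084] F [-0.3108 -5.836   1.6281] w 0.012903898451286536 19.801184758543968
shift [ 0.0004  0.0006 -0.0042] turn [-0.0029  0.0006 -0.0027]
```

```bash
python3 -m jog '[[0,0.0015,0.002,0,0,0,0],[0,0.0015,0.002,0,0,0,0],[0,0,0,0,0,0,0]]' && python3 -m jog '[[0,0.0015,0.001,0,0,0,0],[0,0.0015,0.001,0,0,0,0],[0,0,0,0,0,0,0]]'&& python3 tgt.py .5042 -.0136 .166 168.8
```

```text
time_s: 16.57
tool_pos: [0.5048, -0.0139, 0.1603]
tool_rot: [-179.6, 0.0, 168.6]
force: [-7.0, -10.5, 16.1]
grip_width: 0.0127
grasp_force: 18.8
time_s: 16.82
tool_pos: [0.5053, -0.014, 0.159]
tool_rot: [-179.3, 0.1, 168.4]
force: [-9.9, -15.0, 20.9]
grip_width: 0.0122
grasp_force: 18.5
t 16.8167 pos [ 0.5053 -0.014   0.159 ] rot [-179.336     0.0939  168.4345] q [ 31.3775   5.2749 -34.7454 107.0817   3.9387  68.705   73.7429] F [ -9.9464 -14.9875  20.9222] w 0.012177236592531723 18.544528484344482
shift [ 0.0011  0.0001 -0.007 ] turn [-0.0116  0.0016 -0.0064]
```

```bash
python3 -m jog '[[0,0,0,0,0,0,0.05],[0,0,0,0,0,0,0.05],[0,0,0,0,0,0,0.05],[0,0,0,0,0,0,0.05],[0,0,0,0,0,0,0.05],[0,0,-0.01,0,0,0,0.05],[0,0,-0.03,0,0,0,0.05],[0,0,-0.035,0,0,0,0.05],[0,0,-0.035,0,0,0,0.05],[0,0,-0.02,0,0,0,0.05]]' && python3 tgt.py .40 .25 .3 168.8
```

```text
time_s: 17.65
tool_pos: [0.5066, -0.0049, 0.29]
tool_rot: [180.0, 0.3, 168.8]
force: [0.2, 0.2, -0.6]
grip_width: 0.0499
grasp_force: 0.0
t 17.65 pos [ 0.5066 -0.0049  0.29  ] rot [179.9532   0.2582 168.8066] q [ 32.2214   0.5101 -34.6038  96.1262   0.3069  83.192   76.3904] F [ 0.1884  0.2454 -0.6293] w 0.049877439715026034 0.0
shift [ 0.1541  0.2294 -0.0105] turn [0.0008 0.0045 0.0001]
```

```bash
python3 -m jog '[[0,-0.02,0,0,0,0,0.05],[0,-0.04,0,0,0,0,0.05],[0,-0.04,0,0,0,0,0.05],[0,-0.04,0,0,0,0,0.05],[0,-0.04,0,0,0,0,0.05],[0,-0.04,0,0,0,0,0.05],[0,-0.04,0,0,0,0,0.05],[0,-0.04,0,0,0,0,0.05],[0,-0.04,0,0,0,0,0.05],[0,-0.03,0,0,0,0,0.05],[0,0,0,0,0,0,0.05]]'; python3 - <<'E'
from h import *
t=env.read_camera("top");s=env.read_camera("scene");cv2.imwrite("pics/top4.png",t);cv2.imwrite("pics/scene4.png",s)
f=lambda a:cv2.resize(a,(400,400),interpolation=cv2.INTER_CUBIC)
cv2.imwrite("pics/c4.png",np.hstack([f(t[170:290,265:385]),f(s[185:335,245:395])]))
rt,q=red("top",t,(255,300,240,295));rs,q2=red("scene",s,(290,335,235,275));print(rt,rs,tri(rs,rt))
E
```

```text
time_s: 18.57
tool_pos: [0.4295, -0.3761, 0.2851]
tool_rot: [-179.9, -0.1, 168.2]
force: [-1.3, -0.7, 0.1]
grip_width: 0.0501
grasp_force: 0.0
(279.0514018691589, 267.4299065420561) (313.63214285714287, 256.00357142857143) (array([ 0.5038, -0.0137,  0.1846]), [np.float64(0.5543950978646022), np.float64(0.5543950978645676)])
```

View pics/c4.png

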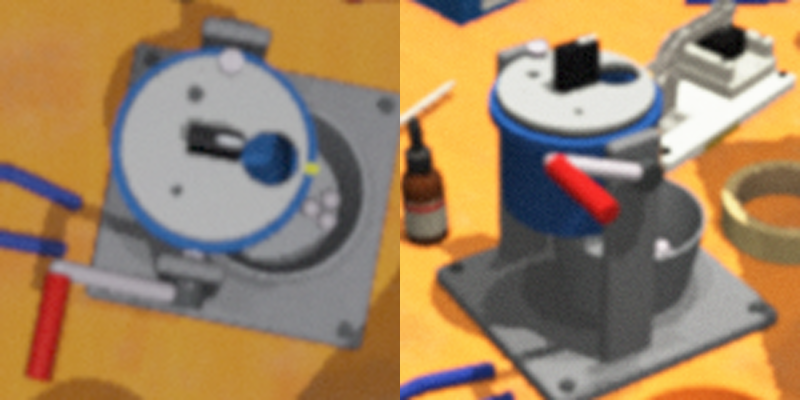

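The top crop shows all three balls in the bowl at (310,208), (328,198) and (328,220). The large hole is still at the tick, and the crank is back at its start position to within 0.1 mm. The neighbours are unmoved.

```bash
python3 -c "
from cell import env
print(env.sign_off())"
```

```text
the job is handed in; nothing more can be done
None
```

The job is done and handed in at about 19 s of robot time: all three balls are in the metal bowl, the drum is upright and released, the cap is at the large hole, and the bowl and neighbouring items look undisturbed in the final pictures.

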